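# Open the water bath and hold its lid poised

### The job

Lift the ring weight up off the knob of the water bath's closed lid and lower it flat into the shallow metal drip tray on the bench without dropping it; then take the lid by its knob and swing it up until it stands upright at its balance point over the hinge, so that its condensate drips back into the tank. Let the lid fall neither shut nor back onto its stop, leave the bottles and other ware where they stand, and finish while still holding the lid by the knob at that balance point.

Things in the scene. Friction and masses are not known exactly. Their poses are not given: they have to be found in the camera images.
- ring_center (a point): Centre (half-way up) of the loose ring weight: a grey vinyl-coated lead ring, 66 mm outside, hole 46 mm, 22 mm high, 0.35 to 0.5 kg, z its axis. It starts flat on the shut lid, round the knob (up to 5 mm off centre); it comes off once its underside clears the knob's top, 50 mm above the lid's face.
- bath: White water bath fixed to the bench, a box 240 mm (x) by 280 mm (y), 140 mm high; origin under its centre, z up, -x towards its front (robot side). Its stainless lid, hinged at the far side, is a sheet 250 mm (y) by 180 mm with 9 mm turned-down edges; shut, its outer face lies 152 mm above the bench.
- lid_hinge (a point): Middle of the lid's hinge axis, at the far top edge of the bath, 151 mm above the bench; fixed to the bath. Its y lies along the hinge axis, z up, -x across the tank to the bath's front (robot side).
- lid_knob (a point): Centre of the black barrel of the lid's T-shaped knob: 28 mm long along the hinge axis, 20 mm thick, flat ends, 40 mm off the lid's outer face; moves with the lid. Shut: 150 mm to -x of the hinge axis and 41 mm above it; upright: 150 mm above the axis, 41 mm to +x. The lid's front edge lies 36 mm beyond it. Gripped firmly by its ends it turns between the fingers, so a gripper can point down all through the swing.
- lid (a joint): Angle of the lid about its hinge in rad: 0 shut, growing as the front edge swings up and away from the robot, 1.57 plumb upright, 2.05 leaning back on its stop. The lid (0.3 to 0.42 kg, freely turning hinge) balances plumb upright, at 1.57: below that it falls shut, above that it falls back.
- tray_floor (a point): Centre of the inner floor of the shallow bare-metal drip tray, 3 mm above the bench, to the left or right of the bath; the other side carries a round red colander. Its x axis is the tray's long side: outside 200 mm (x) by 160 mm (y), walls 3 mm thick and 18 mm high; z up. Fixed to the bench.
- colander: Bystander: round perforated plastic colander, 156 mm across, 58 mm high; origin under its centre.
- bottle_a: Bystander: glass-stoppered bottle, 62 mm across, 145 mm high; origin under its centre.
- bottle_b: Bystander: another such bottle, 62 mm across, 145 mm high; origin under its centre.
- wash_bottle: Bystander: plastic wash bottle, 68 mm across, 195 mm high with its spout; origin under its centre.
- flask: Bystander: stoppered conical flask behind the bath, 82 mm across, 135 mm high; origin under its centre.
- beaker: Bystander: glass beaker, 62 mm across, 75 mm high; origin under its centre.
Not all that is in view belongs to the job. There is more than one size of the part that bears ring_center; the job needs the larger.

How it is judged:
On the way, in this order (a step that is already met when the one before it is completed fails the run):
1. the ring is lifted clear above the knob of the shut lid (height (world z) of ring_center above 0.215 m and contact force between the fingers and ring above 0.5 N and value of joint lid below 0.15 rad), for 0.05 s.
2. the ring, still gripped, is lowered to the tray's floor (z of ring_center in the frame of tray_floor below 0.025 m and horizontal distance between ring_center and tray_floor below 0.08 m and contact force between the fingers and ring above 0.5 N), for 0.05 s.
3. the ring lies flat in the tray, let go, with the lid still shut (z of ring_center in the frame of tray_floor below 0.016 m and horizontal distance between ring_center and tray_floor below 0.08 m and angle between ring_center's own z axis and vertical below 0.15 rad and linear speed of ring below 0.03 m/s and contact force between the fingers and ring below 0.1 N and value of joint lid below 0.15 rad), for 0.2 s.
At the end, for the whole second after the job is handed in: The lid stands still within 0.08 rad of upright (its balance point, 1.57), the fingers still hold it by the knob (over 0.5 N, grasp point within 40 mm of the knob's centre), and the ring weight lies flat and still on the drip tray's floor (centre within 80 mm of the tray's centre) (value of joint lid between 1.49 and 1.65 rad and velocity of joint lid between -0.08 and 0.08 rad/s and contact force between the fingers and lid above 0.5 N and distance between the grasp point and lid_knob below 0.04 m and z of ring_center in the frame of tray_floor below 0.016 m and horizontal distance between ring_center and tray_floor below 0.08 m and angle between ring_center's own z axis and vertical below 0.15 rad and linear speed of ring below 0.03 m/s); the arm keeps its last pose, push and grip.
It fails at once if the lid is let go over towards its back stop (value of joint lid above 1.85 rad).
It fails at once if the lid falls shut (velocity of joint lid below -3 rad/s).
It fails at once if a bystander is disturbed (distance of any of colander, bottle_a, bottle_b, wash_bottle, flask, beaker from where it was at the start of the episode above 0.03 m).
It also fails if it takes over 66 s, if anything falls off the work surface, if the arm or the gripper's body presses on something with over 40 N, if the wrist force passes 120 N, or if a joint passes its speed limit or range.

### The arm

A 6-joint arm with a two-finger parallel gripper is mounted at the origin on the work surface. World frame = base frame: x ahead of the robot, y to its left, z up, the work surface at z = 0. Lengths are in m, angles in rad, forces in N, time in s.
With the tool pointing down it reaches from about 0.275 to 0.75 m from the base axis. Payload 10.2 kg.
Tool frame: the origin (TCP) lies midway between the tips of the shut fingers; the grasp point (between the pads) lies 19 mm behind it; z points along the fingers, y is the direction in which the jaws open and shut (so a half turn about z gives the same grasp; the last joint's range is limited). The gripper opens to 88 mm and grips with 3 to 60 N. Pads are 18 mm wide; open, the fingers measure 123 mm over their backs; the gripper's body (75 mm by 187 mm) begins 45 mm behind the grasp point.
Start: joints at [0.881, 0.313, 1.498, -0, 1.331, -0.223], TCP at [0.236, 0.469, 0.239] pointing down, gripper open.
Joint ranges: [-2.94, 2.94], [-0.97, 2.17], [0.19, 2.56], [-1.23, 4.37], [0.02, 3.11], [-2.88, 2.88]. Speed limits (rad/s): [2.39, 2.39, 3.01, 3.14, 3.14, 3.14].

### API

Orientations are given as [roll, pitch, yaw] about the fixed x, y, z axes, in that order (R = Rz(yaw) Ry(pitch) Rx(roll)).
In Python, from plant import manip gives the robot as it stands.
- The arm moves only by the tool arm_command, never from a script. Its argument "series" is a list of rows, each a list of 3 entries, a list of its own where there are three numbers: the turn, a rotation vector about the tool's x, y, z in degrees, then the shift along the tool's x, y, z in cm, then the finger opening in cm, from 0 to 8.81. In form: [[[ax, ay, az], [dx, dy, dz], hand], ...]. A call has 1 to 12 rows; each row is the pose to reach, as a shift and turn from the pose measured when the call began, along the tool's axes at that moment; what a row does not reach only later rows make up. A row lasts 1/10 s, in which the tool goes at most 50 mm and 8.59 degrees, less where a joint would pass 70% of its speed; a pose out of reach is approached as far as the arm can. A call with a gripper value outside its range is refused whole. The fingers move at their own pace and stop on an object; "force" is the grip in N (left out, the last holds). Time passes only in rows, so rows that repeat a pose let the fingers close. It gives the time, the measured TCP pose, the force and the opening at its end, in the units of the state.
- manip.observe(): the state, without advancing time (a new reading comes with each control period).
- manip.snapshot(name): name is "scene" or "top" or "wrist"; returns the picture (400x640x3 uint8, blue, green, red); there is no depth.
- manip.calibration(name): a dict with "fx", "fy", "cx", "cy" (pixels), "dist" ([k1, k2, p1, p2, k3] as OpenCV has them; the pictures are not rectified), "xyz" and "orientation" of the camera in the world. Camera axes: x right, y down, z forward; pixel columns grow to the right and rows downward; lengths in m; the calibration is good to about 2 mm. A picture is of the moment at which its call begins: read the wrist's pose just before it. calibration takes no time and is no camera call; for the wrist camera it gives the pose at the moment of the call.
- manip.finish_job(): hands the job in, once; it reports no verdict.
Trained networks look in the newest picture that a camera, given by its name, has taken for a name from the list of things; names that differ only in an ending like _2 or _b are one class to them, and where a whole thing is asked for, a point or a joint stands for the part that bears it (a point fixed in the world has none). Each returns a list of dicts, best first, with "p" (0 to 1); they miss things now and then, are a little off and sometimes report something else, mostly with a low value. They report only what shows in the picture. A call takes as long as a camera call. They do not tell look-alikes from the thing itself.
- manip.recognise(query, camera): "centre" ([x, y, z] in m, in world coordinates, good to about 4 mm: the middle of the surface that is visible of it).
- manip.cut_out(query, camera): "pixels" (400x640 bool, what is visible of it).
- manip.place_of(query, camera): "centre" ([x, y, z] in m, in world coordinates, good to about 4 mm: a listed point, or the origin of a listed thing).
The state is a dict: "t": time; "joints": joint angles; "qd": joint speeds; "joint_torque": joint torques, N m; "tool_pos": TCP position; "tool_rot": TCP orientation; "contact_force": force on the tool from outside, world axes, zero at the start; "wrist_torque": the same for the moment, N m; "width": finger opening in m.
Only numpy, scipy, OpenCV 4.12 (cv2) and the standard library are available. Lean on these libraries where they do the work, as an engineer would, in place of code of your own. Each camera call takes 0.05 s, during which the arm holds its last target. There are 200 camera calls.

## Working session

There is one attempt and no reset: what is moved stays moved. The work goes in short steps, Python scripts to look and compute and a tool call to move; the robot and the scene stay as the last step left them, time stands still between calls to the robot, and variables do not carry over. Pictures are saved under pics/ and viewed, about 8 in all and at most 12, crops included, and the job is handed in when it is done.

Besides the shell and the picture viewer there is one more tool, called after "Call:" in YAML: its name, and indented under it one key for each argument. arm_command: Moves the arm, as the interface text tells. Its arguments: {"type":"object","properties":{"series":{"type":"array"},"force":{"type":"number"}},"required":["series"]}

```bash
mkdir -p pics; python3 - <<'E'
from plant import manip
import cv2,numpy as np
print(manip.observe())
for c in("scene","top"):
    im=manip.snapshot(c);cv2.imwrite(f"pics/{c}0.png",im)
    k=manip.calibration(c);print(c,k)
    for q in("ring_center","bath","lid_hinge","lid_knob","tray_floor","colander","bottle_a","wash_bottle","flask","beaker"):
        try:print(q,[(np.round(d["centre"],3).tolist(),round(d["p"],2)) for d in manip.place_of(q,c)][:4])
        except Exception as e:print(q,e)
E
```

```text
{'t': 0.0, 'joints': array([ 8.80572077e-01,  3.13430252e-01,  1.49844128e+00, -6.18539875e-06,
        1.33100120e+00, -2.23378520e-01]), 'qd': array([ 0.00062512, -0.00073845,  0.00022812,  0.00030882, -0.00048849,
        0.00164883]), 'joint_torque': array([-1.69340215e-04, -4.02200890e+01, -2.52279621e+01,  6.95005618e-02,
        3.50678712e-02, -9.07473213e-05]), 'tool_pos': array([0.2361263 , 0.46862184, 0.2381696 ]), 'tool_rot': array([-3.14034305e+00, -2.77711265e-04,  2.67474822e+00]), 'contact_force': array([-0.05683717,  0.39542174,  0.31103468]), 'wrist_torque': array([ 0.02236179, -0.02529233, -0.01794933]), 'width': 0.08782703955592508}
scene {'fx': 473.7585940850943, 'fy': 473.7585940850943, 'cx': 323.99593764774806, 'cy': 194.475428873444, 'dist': array([-0.01457948,  0.        ,  0.        ,  0.        ,  0.        ]), 'xyz': array([1.19053823, 0.73816437, 0.76214784]), 'orientation': array([-2.17222523, -0.00468694,  2.48420913])}
ring_center [([0.406, 0.194, 0.004], 0.74), ([0.475, -0.018, 0.164], 0.69)]
bath [([0.521, -0.017, 0.002], 0.86)]
lid_hinge [([0.618, -
[... 603 characters left out ...]
dist': array([0.02214875, 0.        , 0.        , 0.        , 0.        ]), 'xyz': array([ 0.46513127, -0.00514429,  1.11504798]), 'orientation': array([-2.99546397,  0.00486284, -1.59466625])}
ring_center [([0.468, -0.021, 0.158], 0.75), ([0.402, 0.193, 0.008], 0.68)]
bath [([0.518, -0.015, -0.004], 0.69)]
lid_hinge [([0.616, -0.006, 0.149], 0.57)]
lid_knob [([0.473, -0.022, 0.19], 0.64)]
tray_floor [([0.454, 0.357, 0.003], 0.62)]
colander [([0.444, -0.367, -0.0], 0.9), ([0.693, -0.384, -0.004], 0.24)]
bottle_a [([0.719, 0.274, 0.002], 0.86), ([0.688, 0.37, 0.002], 0.78)]
wash_bottle [([0.444, -0.367, -0.0], 0.47)]
flask [([0.817, 0.017, 0.0], 0.86)]
beaker [([0.672, -0.271, -0.004], 0.76)]
```

View pics/scene0.png

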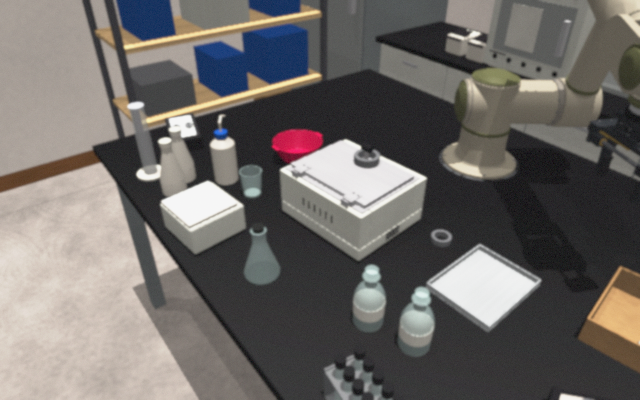

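View pics/top0.png

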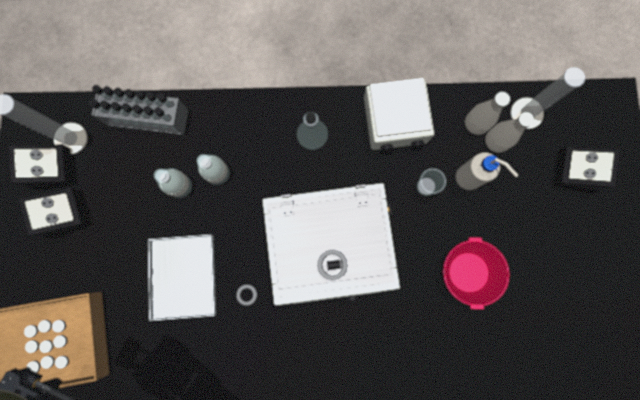

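The scene shows two rings. The grey one round the knob on the lid is at scene (368,157) and top (332,264). A smaller one lies on the bench at scene (441,238) and top (246,295). I choose the larger one, on the knob. The tray is at top (182,277), left of the bath, and the colander is on the right. Next I measure the ring sizes and yaw, check a close crop, and plan the first move.

```bash
cat > h.py <<'E'
from plant import manip
import numpy as np,cv2
from scipy.spatial.transform import Rotation as R
def pose():
    o=manip.observe();return np.array(o["tool_pos"]),R.from_euler("xyz",o["tool_rot"]),o
def plan(p,yaw,roll=np.pi):
    "turn (deg) and shift (cm) in the tool axes to the world pose (p, pointing down, yaw)"
    q,r,o=pose();t=R.from_euler("xyz",[roll,0,yaw])
    print("turn",np.round((r.inv()*t).as_rotvec(degrees=True),2),"shift",np.round(r.inv().apply(np.array(p)-q)*100,2))
def onplane(px,cam,z,k=None):
    k=k or manip.calibration(cam);K=np.array([[k["fx"],0,k["cx"]],[0,k["fy"],k["cy"]],[0,0,1]])
    u=cv2.undistortPoints(np.float32(px).reshape(-1,1,2),K,k["dist"])[:,0]
    d=R.from_euler("xyz",k["orientation"]).apply(np.c_[u,np.ones(len(u))]);c=np.array(k["xyz"])
    return c+d*((z-c[2])/d[:,2])[:,None]
def rect(mask,cam,z):
    c=max(cv2.findContours(mask.astype(np.uint8),0,1)[0],key=cv2.contourArea)
    w=onplane(c[:,0],cam,z);return cv2.minAreaRect(np.float32(w[:,:2]*1000))
E
python3 - <<'E'
from h import *
im=manip.snapshot("top")
for q,z in(("lid",.152),("bath",.14),("tray_floor",.01),("ring_center",.174)):
    for d in manip.cut_out(q,"top")[:3]:print(q,round(d["p"],2),rect(d["pixels"],"top",z))
s=manip.snapshot("scene")
a=cv2.resize(im[225:325,220:360],None,fx=4,fy=4,interpolation=2);b=cv2.resize(s[130:255,330:470],(560,500),interpolation=2)
cv2.imwrite("pics/c1.png",cv2.resize(np.hstack([a,b[:400]]),(800,286)))
plan([.473,-.021,.30],3.25)
E
```

```text
lid 0.79 ((528.7870483398438, -15.328475952148438), (182.2630157470703, 249.5076446533203), 6.151409149169922)
bath 0.71 ((519.2720947265625, -18.630142211914062), (250.44468688964844, 284.30517578125), 5.463375568389893)
tray_floor 0.59 ((454.27178955078125, 357.31689453125), (204.930908203125, 166.65858459472656), 2.0096943378448486)
ring_center 0.88 ((473.4355163574219, -19.318035125732422), (62.63282012939453, 66.14086151123047), 88.62542724609375)
ring_center 0.5 ((414.4667663574219, 163.75930786132812), (43.989585876464844, 40.56993103027344), 0.004348242189735174)
turn [  0.     0.   -32.96] shift [-43.18 -33.09  -6.13]
```

View pics/c1.png

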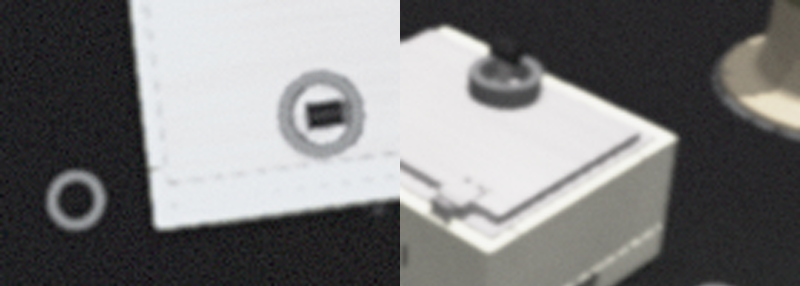

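The crop confirms it: the ring round the knob is 66 mm across and grey, and the loose one on the bench is about 42 mm. The bath yaw is about 6°.

Call:
arm_command:
  series:
    - [[0,0,-4],[-3.6,-2.8,-3],8.8]
    - [[0,0,-8],[-7.2,-5.5,-5],8.8]
    - [[0,0,-12],[-11,-8.4,-6.1],8.8]
    - [[0,0,-16],[-14.5,-11.1,-6.1],8.8]
    - [[0,0,-20],[-18.1,-13.9,-6.1],8.8]
    - [[0,0,-23],[-21.7,-16.6,-6.1],8.8]
    - [[0,0,-26],[-25.3,-19.4,-6.1],8.8]
    - [[0,0,-29],[-29,-22.2,-6.1],8.8]
    - [[0,0,-31],[-32.6,-25,-6.1],8.8]
    - [[0,0,-33],[-36.2,-27.8,-6.1],8.8]
    - [[0,0,-33],[-39.8,-30.5,-6.1],8.8]
    - [[0,0,-33],[-43.2,-33.1,-6.1],8.8]
  force: 40

```text
t: 2.6
tool_pos: [0.4736, -0.0232, 0.2998]
tool_rot: [-3.141, 0.0, -3.033]
contact_force: [-0.1, 1.2, -0.6]
width: 0.0881
```

```bash
python3 - <<'E'
from h import *
print(pose()[2]["tool_pos"],pose()[2]["tool_rot"],pose()[2]["joints"],pose()[2]["qd"])
im=manip.snapshot("wrist");cv2.imwrite("pics/w1.png",im)
for q in("ring_center","lid_knob"):
    print(q,[(np.round(d["centre"],4),round(d["p"],2)) for d in manip.place_of(q,"wrist")][:3])
for q,z in(("ring_center",.174),("lid_knob",.2)):
    for d in manip.cut_out(q,"wrist")[:2]:print(q,round(d["p"],2),rect(d["pixels"],"wrist",z))
plan([.473,-.021,.21],3.249)
E
```

```text
[ 0.47363596 -0.02319088  0.29982971] [-3.14148387e+00  3.90282606e-04 -3.03293715e+00] [-2.96734613e-01  1.59666661e-01  1.53269033e+00  5.43537121e-05
  1.44883411e+00 -1.97619303e+00] [-0.71095439  0.4400524  -0.50991096  0.00153417  0.0681027  -0.70940057]
ring_center [(array([0.3997, 0.1934, 0.0103]), 0.84), (array([0.817 , 0.0235, 0.0022]), 0.62)]
lid_knob [(array([ 0.4666, -0.0246,  0.1958]), 0.61)]
ring_center 0.95 ((397.8970031738281, 111.96491241455078), (31.701778411865234, 32.867401123046875), 5.334511756896973)
ring_center 0.82 ((469.86383056640625, -18.596282958984375), (66.4528579711914, 63.954219818115234), 33.75761795043945)
lid_knob 0.6 ((502.3403015136719, -15.80548095703125), (155.24830627441406, 208.865478515625), 6.182736396789551)
turn [ 0.02 -0.01  0.1 ] shift [-0.02 -0.04  8.97]
```

View pics/w1.png

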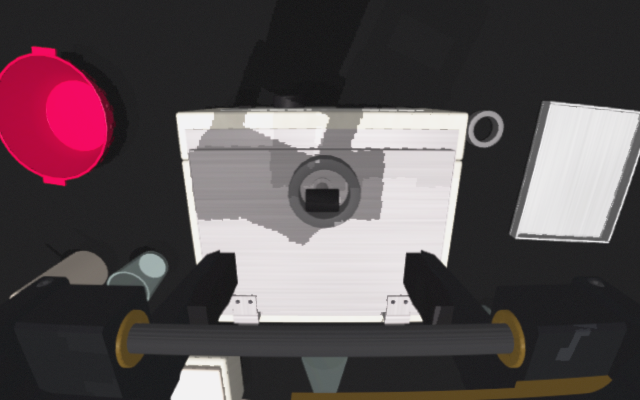

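The wrist view shows the ring at (324,190) round the black knob at (322,200). Both are square to the jaws and midway between the fingers. I descend in stages.

Call:
arm_command:
  series:
    - [[0,0,0],[0.1,0.3,0],8.8]
    - [[0,0,0],[0.1,0.3,2],8.8]
    - [[0,0,0],[0.1,0.3,4],8.8]
    - [[0,0,0],[0.1,0.3,6],8.8]
    - [[0,0,0],[0.1,0.3,8],8.8]
    - [[0,0,0],[0.1,0.3,8],8.8]
    - [[0,0,0],[0.1,0.3,8],8.8]

```text
t: 3.55
tool_pos: [0.4715, -0.0171, 0.2205]
tool_rot: [3.141, 0.0, -3.031]
contact_force: [0.1, -0.4, 0.3]
width: 0.088
```

```bash
python3 - <<'E'
from h import *
print(pose()[2]["tool_pos"],pose()[2]["qd"].round(3))
im=manip.snapshot("wrist")
for q,z in(("ring_center",.174),):
    for d in manip.cut_out(q,"wrist")[:2]:print(q,round(d["p"],2),rect(d["pixels"],"wrist",z))
plan([.472,-.0195,.158],3.249)
E
```

```text
[ 0.47149104 -0.01705765  0.22052523] [-0.005 -0.008 -0.021  0.     0.     0.   ]
ring_center 0.83 ((395.6631164550781, 96.5182113647461), (28.83250617980957, 21.550893783569336), 19.11201286315918)
ring_center 0.61 ((470.5914001464844, -19.745864868164062), (66.38670349121094, 66.96280670166016), 51.18516159057617)
turn [-0.03  0.1   0.14] shift [ 0.02 -0.2   6.3 ]
```

Call:
arm_command:
  series:
    - [[0,0,0],[0,-0.2,1.5],8.8]
    - [[0,0,0],[0,-0.25,3],8.8]
    - [[0,0,0],[0,-0.25,4.5],8.8]
    - [[0,0,0],[0,-0.25,5.4],8.8]
    - [[0,0,0],[0,-0.25,6.0],8.8]
    - [[0,0,0],[0,-0.25,6.2],8.8]
    - [[0,0,0],[0,-0.25,6.2],8.8]
    - [[0,0,0],[0,-0.25,6.2],8.8]

```text
t: 4.45
tool_pos: [0.4725, -0.02, 0.1595]
tool_rot: [-3.141, 0.003, -3.032]
contact_force: [-0.5, -0.0, -0.5]
width: 0.0882
```

Call:
arm_command:
  series:
    - [[0,0,0],[0,0,0],7.5]
    - [[0,0,0],[0,0,0],6.8]
    - [[0,0,0],[0,0,0],6.0]
    - [[0,0,0],[0,0,0],5.5]
    - [[0,0,0],[0,0,0],5.5]
    - [[0,0,0],[0,0,0],5.5]
    - [[0,0,0],[0,0,0],5.5]
  force: 40

```text
t: 5.15
tool_pos: [0.4726, -0.02, 0.1597]
tool_rot: [-3.141, 0.003, -3.032]
contact_force: [-0.8, 1.3, 3.6]
width: 0.0657
```

The ring is gripped, with the opening at 65.7 mm. I lift straight up.

Call:
arm_command:
  series:
    - [[0,0,0],[0,0,-0.3],5.5]
    - [[0,0,0],[0,0,-0.8],5.5]
    - [[0,0,0],[0,0,-1.5],5.5]
    - [[0,0,0],[0,0,-2.5],5.5]
    - [[0,0,0],[0,0,-3.5],5.5]
    - [[0,0,0],[0,0,-4.7],5.5]
    - [[0,0,0],[0,0,-6],5.5]
    - [[0,0,0],[0,0,-7.5],5.5]
    - [[0,0,0],[0,0,-9],5.5]
    - [[0,0,0],[0,0,-10],5.5]
    - [[0,0,0],[0,0,-10],5.5]
    - [[0,0,0],[0,0,-10],5.5]

```text
t: 6.35
tool_pos: [0.4721, -0.0199, 0.2594]
tool_rot: [-3.141, 0.002, -3.032]
contact_force: [0.5, 0.0, -4.1]
width: 0.0656
```

```bash
python3 - <<'E'
from h import *
o=pose()[2];print(o["tool_pos"],o["contact_force"],o["width"])
im=manip.snapshot("wrist");cv2.imwrite("pics/w2.png",im)
print([(np.round(d["centre"],3),round(d["p"],2)) for d in manip.place_of("tray_floor","wrist")][:3])
plan([.453,.357,.26],3.249)
E
```

```text
[ 0.47213783 -0.01988346  0.25936215] [ 0.47190585  0.03880453 -4.06741081] 0.06562017224639452
[(array([0.452, 0.355, 0.004]), 0.77)]
turn [-0.01  0.09  0.14] shift [-2.24 37.67 -0.11]
```

View pics/w2.png

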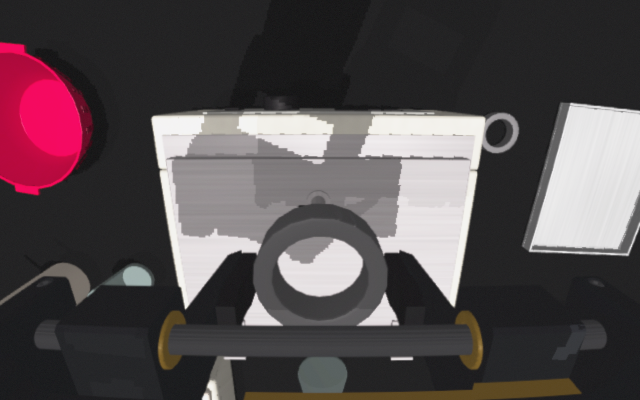

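The ring is held level between the fingers at (320,267), clear of the knob at (318,197). The force reading puts it at about 0.41 kg. I carry it to the tray.

Call:
arm_command:
  series:
    - [[0,0,0],[-0.1,1,0],5.5]
    - [[0,0,0],[-0.2,3.5,0],5.5]
    - [[0,0,0],[-0.4,7,0],5.5]
    - [[0,0,0],[-0.6,11,0],5.5]
    - [[0,0,0],[-0.9,15,0],5.5]
    - [[0,0,0],[-1.1,19,0],5.5]
    - [[0,0,0],[-1.4,23,0],5.5]
    - [[0,0,0],[-1.6,27,0],5.5]
    - [[0,0,0],[-1.9,31,0],5.5]
    - [[0,0,0],[-2.1,34.5,0],5.5]
    - [[0,0,0],[-2.2,36.8,0],5.5]
    - [[0,0,0],[-2.2,37.6,0],5.5]

```text
t: 7.65
tool_pos: [0.4515, 0.3587, 0.258]
tool_rot: [-3.141, 0.0, -3.029]
contact_force: [-0.3, -0.5, -3.3]
width: 0.0658
```

Call:
arm_command:
  series:
    - [[0,0,0],[0,0,0],5.5]
    - [[0,0,0],[0,0,2],5.5]
    - [[0,0,0],[0,0,5],5.5]
    - [[0,0,0],[0,0,8],5.5]
    - [[0,0,0],[0,0,11],5.5]
    - [[0,0,0],[0,0,14],5.5]
    - [[0,0,0],[0,0,16],5.5]
    - [[0,0,0],[0,0,18],5.5]
    - [[0,0,0],[0,0,19],5.5]
    - [[0,0,0],[0,0,19],5.5]
    - [[0,0,0],[0,0,19],5.5]

```text
t: 8.75
tool_pos: [0.452, 0.3585, 0.0689]
tool_rot: [3.141, 0.001, -3.03]
contact_force: [-0.3, -0.2, -2.7]
width: 0.066
```

```bash
python3 - <<'E'
from h import *
o=pose()[2];print(o["tool_pos"],o["contact_force"],o["width"])
im=manip.snapshot("wrist");cv2.imwrite("pics/w3.png",im)
print([(np.round(d["centre"],3),round(d["p"],2)) for d in manip.place_of("tray_floor","wrist")][:3])
print([(np.round(d["centre"],3),round(d["p"],2)) for d in manip.place_of("ring_center","wrist")][:3])
plan([.453,.357,.02],3.249)
E
```

```text
[0.45202859 0.35848963 0.06889132] [-0.33794742 -0.18870057 -2.66735649] 0.06604357973290306
[]
[(array([0.398, 0.195, 0.01 ]), 0.97)]
turn [0.02 0.11 0.28] shift [-0.07 -0.19  4.91]
```

View pics/w3.png

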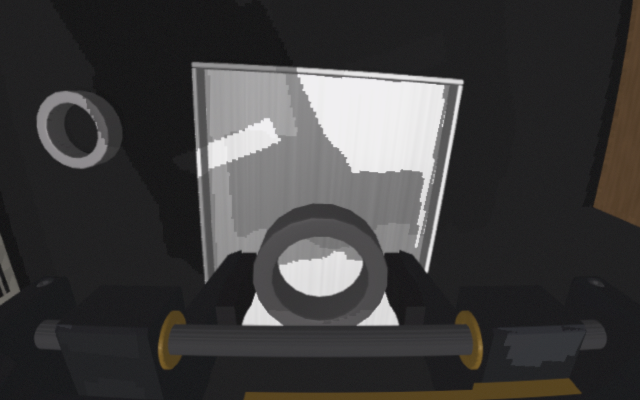

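The ring is still held at (320,265), over the middle of the tray, whose edges run through (195,65) and (462,82). It should touch down at a TCP height of about 0.011 m, so I lower gently.

Call:
arm_command:
  series:
    - [[0,0,0],[0,0,1],5.5]
    - [[0,0,0],[0,0,2.5],5.5]
    - [[0,0,0],[0,0,4],5.5]
    - [[0,0,0],[0,0,5],5.5]
    - [[0,0,0],[0,0,5.4],5.5]
    - [[0,0,0],[0,0,5.6],5.5]
    - [[0,0,0],[0,0,5.7],5.5]
    - [[0,0,0],[0,0,5.8],5.5]
    - [[0,0,0],[0,0,5.8],5.5]
    - [[0,0,0],[0,0,5.8],5.5]

```text
t: 9.9
tool_pos: [0.4523, 0.3589, 0.0114]
tool_rot: [3.141, 0.002, -3.029]
contact_force: [0.3, -0.1, -4.1]
width: 0.0656
```

Call:
arm_command:
  series:
    - [[0,0,0],[0,0,0.05],5.5]
    - [[0,0,0],[0,0,0.1],5.5]
    - [[0,0,0],[0,0,0.1],5.5]
    - [[0,0,0],[0,0,0.1],5.5]

```text
t: 10.3
tool_pos: [0.4524, 0.3589, 0.011]
tool_rot: [3.141, 0.003, -3.029]
contact_force: [-2.7, -0.8, 5.8]
width: 0.0661
```

Contact: the vertical force went from -4.1 to +5.8 N. I release, then rise.

Call:
arm_command:
  series:
    - [[0,0,0],[0,0,0],6.7]
    - [[0,0,0],[0,0,0],7.4]
    - [[0,0,0],[0,0,0],8.2]
    - [[0,0,0],[0,0,0],8.8]
    - [[0,0,0],[0,0,0],8.8]
    - [[0,0,0],[0,0,0],8.8]
    - [[0,0,0],[0,0,0],8.8]
    - [[0,0,0],[0,0,0],8.8]

```text
t: 11.1
tool_pos: [0.4524, 0.3589, 0.0109]
tool_rot: [3.141, 0.003, -3.029]
contact_force: [0.1, 0.5, -1.0]
width: 0.0879
```

Call:
arm_command:
  series:
    - [[0,0,0],[0,0,-1],8.8]
    - [[0,0,0],[0,0,-3],8.8]
    - [[0,0,0],[0,0,-6],8.8]
    - [[0,0,0],[0,0,-10],8.8]
    - [[0,0,0],[0,0,-14],8.8]
    - [[0,0,0],[0,0,-18],8.8]
    - [[0,0,0],[0,0,-22],8.8]
    - [[0,0,0],[0,0,-25],8.8]
    - [[0,0,0],[0,0,-25],8.8]
    - [[0,0,0],[0,0,-25],8.8]

```text
t: 12.1
tool_pos: [0.4515, 0.3586, 0.2612]
tool_rot: [3.141, 0.003, -3.029]
contact_force: [-0.1, -0.4, 0.3]
width: 0.0881
```

```bash
python3 - <<'E'
from h import *
o=pose()[2];print(o["tool_pos"],o["contact_force"],o["width"])
im=manip.snapshot("wrist");cv2.imwrite("pics/w4.png",im)
for q in("ring_center","tray_floor"):
    print(q,[(np.round(d["centre"],3),round(d["p"],2)) for d in manip.place_of(q,"wrist")][:3])
im=manip.snapshot("scene")
for q in("lid_knob","lid_hinge","ring_center"):
    print(q,[(np.round(d["centre"],3),round(d["p"],2)) for d in manip.place_of(q,"scene")][:3])
plan([.474,-.0215,.26],3.249)
E
```

```text
[0.45150147 0.35861848 0.26122622] [-0.07742614 -0.38238087  0.29885264] 0.0880893327984456
ring_center [(array([0.45 , 0.357, 0.01 ]), 0.92), (array([0.398, 0.196, 0.01 ]), 0.67)]
tray_floor [(array([0.457, 0.352, 0.003]), 0.64)]
lid_knob [(array([ 0.47 , -0.022,  0.188]), 0.87)]
lid_hinge [(array([ 0.619, -0.004,  0.148]), 0.58)]
ring_center [(array([0.452, 0.364, 0.014]), 0.6)]
turn [0.01 0.1  0.29] shift [ 2.040e+00 -3.802e+01  2.000e-02]
```

View pics/w4.png

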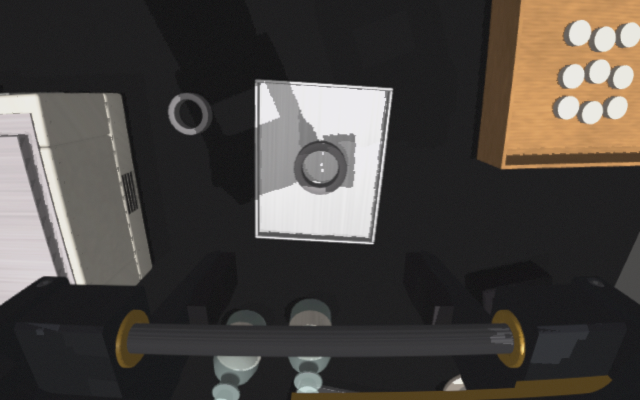

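The ring lies flat near the tray's centre at (320,166). I go back over the knob.

Call:
arm_command:
  series:
    - [[0,0,0],[0.1,-2,0],8.8]
    - [[0,0,0],[0.3,-6,0],8.8]
    - [[0,0,0],[0.5,-10,0],8.8]
    - [[0,0,0],[0.8,-14,0],8.8]
    - [[0,0,0],[1,-18,0],8.8]
    - [[0,0,0],[1.2,-22,0],8.8]
    - [[0,0,0],[1.4,-26,0],8.8]
    - [[0,0,0],[1.6,-30,0],8.8]
    - [[0,0,0],[1.8,-34,0],8.8]
    - [[0,0,0],[2,-37,0],8.8]
    - [[0,0,0],[2,-38,0],8.8]
    - [[0,0,0],[2,-38,0],8.8]

```text
t: 13.65
tool_pos: [0.4744, -0.0218, 0.2599]
tool_rot: [3.141, 0.001, -3.031]
contact_force: [-0.6, 0.9, -0.2]
width: 0.088
```

```bash
python3 - <<'E'
from h import *
o=pose()[2];print(o["tool_pos"],o["contact_force"],o["width"])
im=manip.snapshot("wrist");cv2.imwrite("pics/w5.png",im)
for q in("lid_knob","lid_hinge"):
    print(q,[(np.round(d["centre"],3),round(d["p"],2)) for d in manip.place_of(q,"wrist")][:3])
# dark top of the knob inside the lid's area
m=cv2.inRange(cv2.cvtColor(im,6),0,45)[120:245,260:390]
n,l,s,c=cv2.connectedComponentsWithStats(m)
for i in range(1,n):
    if s[i,4]>80:
        ys,xs=np.where(l==i);r=cv2.minAreaRect(np.float32(onplane(np.c_[xs+260,ys+120],"wrist",.202)[:,:2]*1000));print(s[i],c[i]+[260,120],r)
plan([.473,-.0215,.193-.019],3.249)
E
```

```text
[ 0.47438269 -0.02180036  0.25994548] [-0.58219484  0.89074399 -0.2233109 ] 0.08800983615377216
lid_knob [(array([ 0.466, -0.025,  0.195]), 0.82)]
lid_hinge []
[ 42  83  38  26 984] [320.46239837 215.47560976] ((467.668701171875, -20.08360481262207), (18.344482421875, 25.710979461669922), 6.461361885070801)
turn [0.03 0.1  0.36] shift [ 0.16 -0.13  8.61]
```

View pics/w5.png

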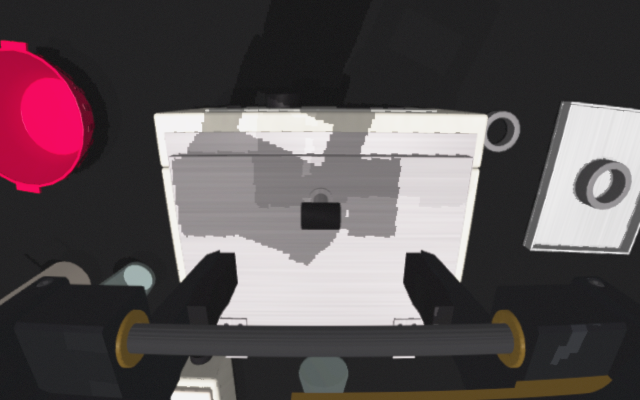

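The knob barrel shows clear of everything at (320,215), and the ring in the tray at (603,185). I descend on the knob and grip its ends.

Call:
arm_command:
  series:
    - [[0,0,0],[0.3,0.1,1.5],8.8]
    - [[0,0,0],[0.3,0.1,3.5],8.8]
    - [[0,0,0],[0.3,0.1,5.5],7.5]
    - [[0,0,0],[0.3,0.1,7],6.5]
    - [[0,0,0],[0.3,0.1,8],6]
    - [[0,0,0],[0.3,0.1,8.4],6]
    - [[0,0,0],[0.3,0.1,8.4],5]
    - [[0,0,0],[0.3,0.1,8.4],4]
    - [[0,0,0],[0.3,0.1,8.4],3.4]
    - [[0,0,0],[0.3,0.1,8.4],3.1]
  force: 30

```text
t: 14.8
tool_pos: [0.4716, -0.0199, 0.1766]
tool_rot: [-3.14, 0.003, -3.028]
contact_force: [-0.6, -9.2, -1.2]
width: 0.0319
```

Call:
arm_command:
  series:
    - [[0,0,0],[0,0,0],2.9]
    - [[0,0,0],[0,0,0],2.5]
    - [[0,0,0],[0,0,0],2]
    - [[0,0,0],[0,0,0],2]
    - [[0,0,0],[0,0,0],2]
    - [[0,0,0],[0,0,0],2]
  force: 30

```text
t: 15.4
tool_pos: [0.4719, -0.0218, 0.1769]
tool_rot: [-3.137, 0.003, -3.028]
contact_force: [0.4, -10.8, -2.8]
width: 0.0276
```

```bash
cat > arc.py <<'E'
from h import *
import sys
# shift per lid angle from the current (shut or at th0) grasp; knob about hinge: rho=155.5mm
def off(th):return .150*np.array([-np.cos(th),np.sin(th)])+.041*np.array([np.sin(th),np.cos(th)])
th0=float(sys.argv[1]);yb=.107
q,r,o=pose();print(o["tool_pos"],o["tool_rot"],o["contact_force"],o["width"])
for th in map(float,sys.argv[2:]):
    d=off(th)-off(th0);w=np.array([d[0]*np.cos(yb),d[0]*np.sin(yb),d[1]])
    print(th,np.round(r.inv().apply(w)*100,2))
E
python3 arc.py 0 .03 .06 .1 .14 .18 .22 .26 .3 .35 .4
```

```text
[ 0.47192443 -0.02175568  0.17687804] [-3.13659860e+00  2.99396732e-03 -3.02818001e+00] [  0.39621707 -10.80951697  -2.75378845] 0.027551820268826518
0.03 [-0.13 -0.   -0.45]
0.06 [-0.28 -0.01 -0.89]
0.1 [-0.49 -0.01 -1.48]
0.14 [-0.73 -0.01 -2.05]
0.18 [-0.98 -0.02 -2.62]
0.22 [-1.27 -0.02 -3.17]
0.26 [-1.57 -0.03 -3.71]
0.3 [-1.89 -0.03 -4.24]
0.35 [-2.33 -0.04 -4.89]
0.4 [-2.8  -0.05 -5.51]
```

The knob is gripped, with the opening at 27.6 mm. I start the swing and shift 1 mm in -y to ease the side load.

Call:
arm_command:
  series:
    - [[0,0,0],[0,-0.1,0],2]
    - [[0,0,0],[-0.1,-0.1,-0.45],2]
    - [[0,0,0],[-0.3,-0.1,-0.9],2]
    - [[0,0,0],[-0.5,-0.1,-1.5],2]
    - [[0,0,0],[-0.75,-0.1,-2.05],2]
    - [[0,0,0],[-1,-0.1,-2.6],2]
    - [[0,0,0],[-1.3,-0.1,-3.2],2]
    - [[0,0,0],[-1.55,-0.1,-3.7],2]
    - [[0,0,0],[-1.9,-0.1,-4.25],2]
    - [[0,0,0],[-1.9,-0.1,-4.25],2]

```text
t: 16.4
tool_pos: [0.4908, -0.0199, 0.22]
tool_rot: [-3.138, 0.002, -3.028]
contact_force: [-2.4, 5.0, -2.9]
width: 0.0273
```

```bash
python3 arc.py .3 .35 .4 .45 .5 .55 .6 .65 .7 .75 .8 .85 .9
```

```text
[ 0.49075055 -0.01985124  0.21998294] [-3.13770391e+00  2.42066251e-03 -3.02794375e+00] [-2.37548148  5.04985251 -2.9026734 ] 0.027259865220556737
0.35 [-0.44 -0.01 -0.64]
0.4 [-0.9  -0.01 -1.27]
0.45 [-1.4  -0.02 -1.86]
0.5 [-1.93 -0.02 -2.44]
0.55 [-2.48 -0.03 -2.98]
0.6 [-3.06 -0.03 -3.5 ]
0.65 [-3.67 -0.04 -3.98]
0.7 [-4.3  -0.05 -4.44]
0.75 [-4.95 -0.05 -4.86]
0.8 [-5.62 -0.06 -5.25]
0.85 [-6.31 -0.06 -5.61]
0.9 [-7.02 -0.07 -5.93]
```

Forces are low. I carry on to 0.9 rad.

Call:
arm_command:
  series:
    - [[0,0,0],[-0.45,0,-0.65],2]
    - [[0,0,0],[-0.9,0,-1.25],2]
    - [[0,0,0],[-1.4,0,-1.85],2]
    - [[0,0,0],[-1.95,0,-2.45],2]
    - [[0,0,0],[-2.5,0,-3],2]
    - [[0,0,0],[-3.05,0,-3.5],2]
    - [[0,0,0],[-3.65,0,-4],2]
    - [[0,0,0],[-4.3,0,-4.45],2]
    - [[0,0,0],[-4.95,0,-4.85],2]
    - [[0,0,0],[-5.6,0,-5.25],2]
    - [[0,0,0],[-6.3,0,-5.6],2]
    - [[0,0,0],[-6.3,0,-5.6],2]

```text
t: 17.6
tool_pos: [0.554, -0.0129, 0.2766]
tool_rot: [-3.137, 0.003, -3.028]
contact_force: [-1.9, -4.9, -2.0]
width: 0.0272
```

```bash
python3 arc.py .85 .9 .95 1 1.05 1.1 1.15 1.2 1.25 1.3 1.35
```

```text
[ 0.5540087  -0.01294763  0.27661804] [-3.13653476e+00  3.10565459e-03 -3.02811681e+00] [-1.89778768 -4.93525128 -1.97108692] 0.02723354874589976
0.9 [-0.71 -0.01 -0.32]
0.95 [-1.43 -0.01 -0.61]
1.0 [-2.17 -0.02 -0.86]
1.05 [-2.92 -0.02 -1.07]
1.1 [-3.67 -0.03 -1.24]
1.15 [-4.44 -0.04 -1.38]
1.2 [-5.21 -0.04 -1.47]
1.25 [-5.99 -0.05 -1.53]
1.3 [-6.76 -0.05 -1.55]
1.35 [-7.54 -0.06 -1.53]
```

Call:
arm_command:
  series:
    - [[0,0,0],[-0.7,0,-0.3],2]
    - [[0,0,0],[-1.45,0,-0.6],2]
    - [[0,0,0],[-2.15,0,-0.85],2]
    - [[0,0,0],[-2.9,0,-1.05],2]
    - [[0,0,0],[-3.65,0,-1.25],2]
    - [[0,0,0],[-4.45,0,-1.4],2]
    - [[0,0,0],[-5.2,0,-1.45],2]
    - [[0,0,0],[-6,0,-1.5],2]
    - [[0,0,0],[-6.75,0,-1.55],2]
    - [[0,0,0],[-7.5,0,-1.55],2]
    - [[0,0,0],[-7.5,0,-1.55],2]
    - [[0,0,0],[-7.5,0,-1.55],2]

```text
t: 18.8
tool_pos: [0.6289, -0.0049, 0.2921]
tool_rot: [-3.136, 0.003, -3.029]
contact_force: [-0.9, -6.4, -4.6]
width: 0.0275
```

```bash
python3 arc.py 1.35 1.4 1.45 1.5 1.54 1.57; python3 - <<'E'
from h import *
im=manip.snapshot("scene");cv2.imwrite("pics/s2.png",cv2.resize(im[60:260,240:540],(750,500),interpolation=2))
for q in("lid_knob","lid_hinge","ring_center"):
    print(q,[(np.round(d["centre"],3),round(d["p"],2)) for d in manip.place_of(q,"scene")][:3])
E
```

```text
[ 0.62889198 -0.00486497  0.29206086] [-3.13579815e+00  2.59781009e-03 -3.02852702e+00] [-0.88542653 -6.41147483 -4.61357442] 0.02746609857161867
1.4 [-0.78 -0.    0.06]
1.45 [-1.55 -0.01  0.15]
1.5 [-2.31 -0.01  0.29]
1.54 [-2.92 -0.02  0.42]
1.57 [-3.37 -0.02  0.54]
lid_knob [(array([ 0.627, -0.004,  0.303]), 0.78)]
lid_hinge [(array([ 0.718,  0.275, -0.   ]), 0.7), (array([ 0.618, -0.004,  0.149]), 0.6)]
ring_center [(array([0.451, 0.363, 0.013]), 0.92), (array([0.409, 0.193, 0.008]), 0.5)]
```

View pics/s2.png

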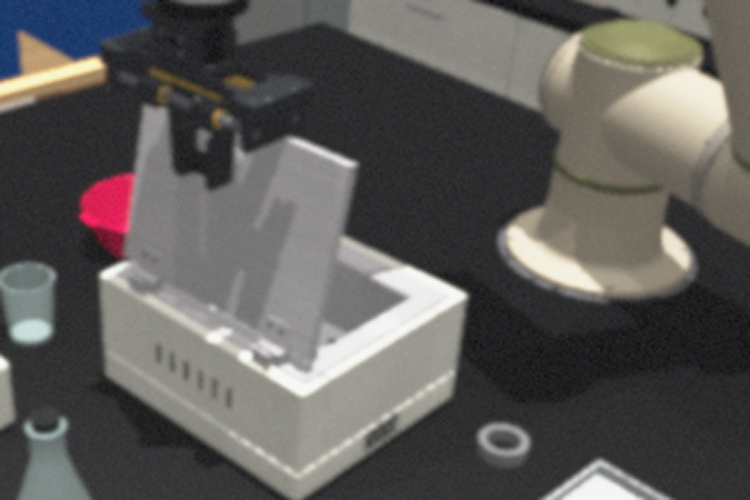

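The scene view shows the lid nearly upright, held at the knob at (210,165), with the gripper body clear of its front edge. I go on to 1.54 rad by the arc plan, then check the angle with a circle fit of the recorded points.

Call:
arm_command:
  series:
    - [[0,0,0],[-0.5,-0.05,0.05],2]
    - [[0,0,0],[-1,-0.05,0.1],2]
    - [[0,0,0],[-1.5,-0.05,0.15],2]
    - [[0,0,0],[-2,-0.05,0.25],2]
    - [[0,0,0],[-2.5,-0.05,0.35],2]
    - [[0,0,0],[-2.9,-0.05,0.4],2]
    - [[0,0,0],[-2.9,-0.05,0.4],2]
    - [[0,0,0],[-2.9,-0.05,0.4],2]

```text
t: 19.8
tool_pos: [0.6576, -0.0018, 0.2879]
tool_rot: [-3.136, 0.002, -3.028]
contact_force: [-2.2, 2.2, -3.3]
width: 0.028
```

```bash
python3 - <<'E'
from h import *
from scipy.optimize import least_squares
q,r,o=pose();print(q,o["contact_force"],o["width"])
P=np.array([[.4719,-.0218,.1769],[.4908,-.0199,.22],[.554,-.0129,.2766],[.6289,-.0049,.2921],q])
u=np.array([np.cos(.107),np.sin(.107)]);s=P[:,:2]@u;z=P[:,2]
f=least_squares(lambda c:np.hypot(s-c[0],z-c[1])-.1555,[.617,.136]);print("hinge s,z",f.x,f.fun, "seen s",np.array([.6178,-.005])@u)
for h in(f.x[0],np.array([.6178,-.005])@u):
    a=np.arctan2(z-f.x[1],s-h);print("theta",np.round(np.pi-a-np.arctan2(.041,.15),3))
im=manip.snapshot("scene");cv2.imwrite("pics/s3.png",cv2.resize(im[60:260,240:540],(750,500),interpolation=2))
for q in("lid_knob","lid_hinge","ring_center"):
    print(q,[(np.round(d["centre"],3),round(d["p"],2)) for d in manip.place_of(q,"scene")][:3])
im=manip.snapshot("wrist")
print("knob wrist",[(np.round(d["centre"],3),round(d["p"],2)) for d in manip.place_of("lid_knob","wrist")][:3])
E
```

```text
[ 0.65764748 -0.0018315   0.28792059] [-2.19685768  2.18844344 -3.27272627] 0.027990257816262947
hinge s,z [0.61717314 0.13673469] [ 7.43328508e-05 -1.94905167e-05 -1.03123237e-04  5.14220045e-05
  3.36428332e-05] seen s 0.6137327971048784
theta [-0.006  0.298  0.853  1.353  1.541]
theta [0.    0.31  0.873 1.375 1.562]
lid_knob [(array([ 0.656, -0.007,  0.301]), 0.77), (array([ 0.447, -0.367,  0.   ]), 0.59)]
lid_hinge [(array([ 0.619, -0.004,  0.151]), 0.59), (array([ 0.45 ,  0.354, -0.002]), 0.2)]
ring_center [(array([0.406, 0.195, 0.008]), 0.84), (array([0.455, 0.364, 0.015]), 0.68)]
knob wrist [(array([ 0.65 , -0.005,  0.306]), 0.62)]
```

View pics/s3.png

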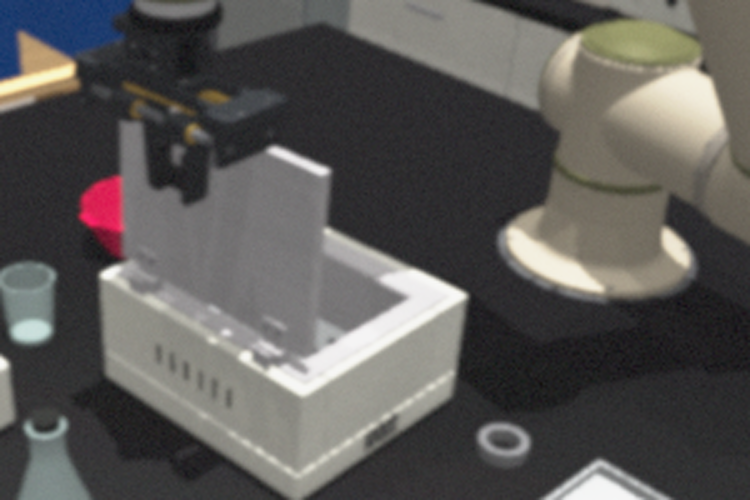

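The circle fit's residuals are 0.1 mm and it gives 1.54 rad; the lid looks upright. I add the last few mm, settle, verify and hand in.

Call:
arm_command:
  series:
    - [[0,0,0],[-0.2,0,0.05],2]
    - [[0,0,0],[-0.4,0,0.1],2]
    - [[0,0,0],[-0.4,0,0.1],2]
    - [[0,0,0],[-0.4,0,0.1],2]
    - [[0,0,0],[-0.4,0,0.1],2]
    - [[0,0,0],[-0.4,0,0.1],2]
    - [[0,0,0],[-0.4,0,0.1],2]
    - [[0,0,0],[-0.4,0,0.1],2]

```text
t: 20.9
tool_pos: [0.6614, -0.0014, 0.287]
tool_rot: [-3.136, 0.002, -3.028]
contact_force: [-2.9, 2.5, -4.5]
width: 0.0276
```

```bash
python3 - <<'E'
from h import *
q,r,o=pose();s=q[0]*np.cos(.107)+q[1]*np.sin(.107)
th=np.pi-np.arctan2(q[2]-.1367,s-.6172)-np.arctan2(.041,.15)
print(q,o["contact_force"],o["width"],abs(o["qd"]).max(),"theta",th,"r",np.hypot(s-.6172,q[2]-.1367))
im=manip.snapshot("scene")
for n in("ring_center","bottle_a","beaker","flask","wash_bottle","colander"):
    print(n,[(np.round(d["centre"],3),round(d["p"],2)) for d in manip.place_of(n,"scene")][:2])
if abs(th-1.57)<.03 and o["width"]>.024: print(manip.finish_job())
E
```

```text
[ 0.6614329  -0.00143529  0.28698947] [-2.94286364  2.46684746 -4.47923041] 0.0275550301252821 0.0012493468822652684 theta 1.5659467255067903 r 0.15559807889114188
ring_center [(array([0.454, 0.36 , 0.015]), 0.83), (array([0.409, 0.195, 0.005]), 0.72)]
bottle_a [(array([0.719, 0.273, 0.001]), 0.86), (array([ 0.82 ,  0.024, -0.   ]), 0.67)]
beaker [(array([ 0.669, -0.274, -0.003]), 0.55), (array([0.717, 0.271, 0.002]), 0.42)]
flask [(array([0.82 , 0.022, 0.002]), 0.8)]
wash_bottle [(array([ 0.693, -0.389,  0.   ]), 0.94)]
colander [(array([ 0.447, -0.365,  0.001]), 0.7)]
the job is handed in; nothing more can be done
None
```

I lifted the 66 mm ring off the knob, lowered it into the drip tray while still gripped, and let it go only once it had touched the floor. I then gripped the knob by its ends and swung the lid up. I handed the job in at about 21 s with the lid still held; no verdict was reported.

**Lid:** the angle came out at 1.566 rad from a circle fit to the gripper's path, with residuals of about 0.1 mm. Using the hinge position the cameras saw instead put it about 0.02 rad higher, still within the 0.08 rad tolerance. The arm was at rest, the fingers were 27.6 mm apart on the knob, and the measured outside force was about 6 N.

**Ring:** it was last seen at about (0.454, 0.360), within about 1 cm of the tray's centre. It lay flat in the wrist picture taken right after release; I took no later close-up.

**Bystanders:** the colander, wash bottle, flask, beaker and one bottle were found where they started, to within about 4 mm. The last check missed the second bottle, but nothing came near it.

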